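Load the toy boat from the ball chute

TASK

Load the red ball into the blue toy boat: with the fingertips push the boat along the foot of the wooden ball chute until its open hold lies under the mouth of the lane where the red ball waits, then press down that lane's green paddle so that its gate lifts and the ball rolls into the hold, and let the paddle come back up so that the gate is shut again. Only push and press: do not pick anything up, and do not touch the balls. The yellow ball must stay waiting behind its gate, and the other toys stay where they are.

Things in the scene. Friction and masses are not known exactly. Their poses are not given: they have to be found in the camera images.
- loader: wooden double ball chute fixed on the bench, 212 mm (x) by 350 mm (y), 187 mm high. Origin on the bench at the middle of its front face (a quay board 41 mm high, 250 mm wide along y); x points out of the mouths, away from the high end, z up. Open gutters run along x at y = +80 mm (left lane) and -80 mm (right lane), 40 mm wide inside, falling 14 degrees to the front; a white shed stands between
- paddle_left (a point): middle of the upper face of the left lane's green paddle (44 by 46 mm), at the chute's left (+y) side; about 179 mm above the bench at rest, its outer edge 16 mm higher than its inner; fully down it is about 45 mm lower and slopes outward. Takes about 1 N to start and 2.5 N at the stop, and springs back up when let go
- paddle_right (a point): the same point on the right lane's green paddle, at the chute's right (-y) side
- gate_left (a joint): left rocker, across the lane at the chute's x = -90 mm, pivot at y = 145 mm, 146 mm high; white gate plate on its inner end, green paddle on its outer end. Rad: 0 gate shut (paddle up, spring-held), 0.7 paddle fully down; the ball, waiting 22 mm uphill of the gate, can pass from about 0.55 on and runs out in less than 1 s
- gate_right (a joint): angle of the right rocker, the same
- mouth_left (a point): middle of the left lane's lip, on the gutter floor, 56 mm above the bench; the lip stands out 12 mm over the chute's front face, its side walls reach 75 mm above the bench
- mouth_right (a point): middle of the right lane's lip, the same
- boat: blue plastic toy boat, loose, about 0.22 kg, 100 mm wide (x), 234 mm long (y: bow at +122, stern at -112 mm), hull 42 mm high, white wheelhouse on the stern 77 mm high. Origin on its underside below the middle of the open hold (inside 84 by 100 mm, white floor 8 mm up). Starts about midway between the lanes, 5 to 20 mm off the front face, nearly parallel, bow to the left. Passes under the lips
- ball_red: red wooden ball, 35 mm across, 18 g, origin at its centre (104 mm above the bench while it waits); it waits behind the gate of one of the lanes (the left or the right)
- ball_yellow: yellow wooden ball, 35 mm across, origin at its centre, waiting in the other lane
- bird: white ceramic bird figurine with blue wings, 85 mm high, 95 mm long; origin under its middle; stays where it is
- stacker: wooden stacking peg toy, base 100 mm square, four coloured rings on a peg 129 mm high; origin under its middle; stays
- flashlight: grey plastic flashlight lying along its x, 140 mm long, 42 mm thick; origin under its middle; stays
- truck: small wooden toy truck, 110 by 58 by 64 mm, yellow cab; origin under its middle; stays
- cup: white mug, 76 mm across, 75 mm high; origin under its middle; stays
- top: blue wooden spinning top with a yellow band, 60 mm across, 56 mm high, standing on its flat foot; origin under its middle; stays

How it is judged:
On the way, in this order (a step that is already met when the one before it is completed fails the run):
1. the boat's hold lies under the mouth of the red ball's lane while the ball still waits behind its gate (x of ball_red in the frame of loader below -0.09 m and ((y of ball_red in the frame of loader above 0 m and y of boat in the frame of loader between 0.035 and 0.125 m) or (y of ball_red in the frame of loader below 0 m and y of boat in the frame of loader between -0.125 and -0.035 m))), for 0.2 s.
2. the paddle of the red ball's lane is down and its gate lifted (((y of ball_red in the frame of loader above 0 m and value of joint gate_left above 0.4 rad) or (y of ball_red in the frame of loader below 0 m and value of joint gate_right above 0.4 rad))), for 0.1 s.
At the end, for the whole second after the job is handed in: the red ball lies on the floor of the boat's hold (centre within the hold, less than 35 mm above the boat's underside), the boat stands still and level on the bench, both gates are shut (rocker angles below 0.08 rad) and the yellow ball still waits behind its gate (x of ball_red in the frame of boat between -0.042 and 0.042 m and y of ball_red in the frame of boat between -0.05 and 0.05 m and z of ball_red in the frame of boat below 0.035 m and value of joint each of gate_left, gate_right below 0.08 rad and x of ball_yellow in the frame of loader below -0.09 m and height (world z) of boat below 0.01 m and angle between boat's own z axis and vertical below 0.1 rad and linear speed of boat below 0.02 m/s); the robot touches nothing.
It fails at once if a ball is touched by the robot (contact force between any of the fingers, the arm and ball_red above 0.2 N or contact force between any of the fingers, the arm and ball_yellow above 0.2 N).
It fails at once if the boat is lifted off the bench (15 mm) or tipped (0.3 rad) (height (world z) of boat above 0.015 m or angle between boat's own z axis and vertical above 0.3 rad).
It fails at once if the yellow ball leaves its place behind the gate (x of ball_yellow in the frame of loader above -0.085 m).
It fails at once if another toy is moved by more than 20 mm (distance of any of bird, stacker, flashlight, truck, cup, top from where it was at the start of the episode above 0.02 m).
It also fails if it takes over 51 s, if anything falls off the work surface, if the arm or the gripper's body presses on something with over 40 N, if the wrist force passes 120 N, or if a joint passes its speed limit or range.

ROBOT

A 6-joint arm with a two-finger parallel gripper is mounted at the origin on the work surface. World frame = base frame: x ahead of the robot, y to its left, z up, the work surface at z = 0. Lengths are in m, angles in rad, forces in N, time in s.
With the tool pointing down it reaches from about 0.35 to 0.85 m from the base axis. Payload 8.1 kg.
Tool frame: the origin (TCP) lies at the very end of the fingers, on their centre line; the grasp point (between the pads) lies 19 mm behind it (pinch_z is the distance from the TCP to the grasp point, in m); z points along the fingers, y is the direction in which the jaws open and shut (so a half turn about z gives the same grasp; the last joint's range is limited). The gripper opens to 93 mm and grips with 3 to 60 N. Pads are 15 mm wide; open, the fingers measure 128 mm over their backs; the gripper's body (75 mm by 188 mm) begins 65 mm behind the grasp point.
Start: joints at [1.192, 0.13, 1.488, -0, 1.523, -0.085], TCP at [0.174, 0.574, 0.219] pointing down, gripper open.
Joint ranges: [-2.96, 2.96], [-0.89, 2.26], [0.02, 2.5], [-1.34, 4.48], [0, 2.73], [-2.66, 2.66]. Speed limits (rad/s): [2.39, 2.39, 2.79, 3.14, 3.14, 3.14].

INTERFACE

Orientations are given as a rotation vector (axis times angle).
In Python, from plant import * gives the robot as it stands.
- The arm moves only by the tool move_arm, never from a script. Its argument "series" is a list of rows, each a list of 7 numbers: the shift along the tool's x, y, z each as a share of 10 cm, from -1 to 1, then the turn, a rotation vector about the tool's x, y, z each as a share of 180 degrees, from -1 to 1, then the opening, from -1 (shut) to 1 (fully open). In form: [[dx, dy, dz, rx, ry, rz, jaw], ...]. A call has 1 to 8 rows; each row is the pose to reach, as a shift and turn from the pose commanded when the call began, along the tool's axes at that moment, turning the shorter way round; what a row does not reach only later rows make up. A row lasts 1/10 s, in which the tool goes at most 50 mm and 8.59 degrees, less where a joint would pass 70% of its speed; a pose out of reach is approached as far as the arm can. A call with a number of a shift or a turn outside -1 to 1 is refused whole. A call with a gripper value outside its range is refused whole. The fingers move at their own pace and stop on an object; "squeeze" is the grip in N (left out, the last holds). Time passes only in rows, so rows that repeat a pose let the fingers close. It gives the time, the measured TCP pose, the force and the opening at its end, in the units of the state.
- read_state(): the state, without advancing time (a new reading comes with each control period).
- read_camera(name): name is "side" or "top"; returns a dict with "frame" (420x560x3 uint8, red, green, blue), "K" (3x3 intrinsics, pixels), "rvec" (rotation vector, rad) and "tvec" (3), from world to camera coordinates, as OpenCV has them. Camera axes: x right, y down, z forward; pixel columns grow to the right and rows downward; lengths in m; the calibration is good to about 2 mm. A picture is of the moment at which its call begins. There is no depth.
- close_job(): hands the job in, once; it reports no verdict.
The state is a dict: "t": time; "q": joint angles; "dq": joint speeds; "joint_torque": joint torques, N m; "tool_pos": TCP position; "orientation": TCP orientation; "force": force on the tool from outside, world axes, zero at the start; "wrist_torque": the same for the moment, N m; "opening": finger opening in m.
Only numpy, scipy, OpenCV 4.12 (cv2) and the standard library are available. Lean on these libraries where they do the work, as an engineer would, in place of code of your own. Each camera call takes 0.05 s, during which the arm holds its last target.

## Working session

There is one attempt and no reset: what is moved stays moved. The work goes in short steps, Python scripts to look and compute and a tool call to move; the robot and the scene stay as the last step left them, time stands still between calls to the robot, and variables do not carry over. Pictures are saved under pics/ and viewed, and the job is handed in when it is done.

Besides the shell and the picture viewer there is one more tool, called after "Emit:" as name(argument=value, ...) on one line, values as JSON. move_arm: Moves the arm, as the interface text tells. Shift numbers are shares of 10 cm and turn numbers shares of 180 degrees, none past 1 either way. Its arguments: {"type":"object","properties":{"series":{"type":"array","items":{"type":"array","items":{"type":"number"}}},"squeeze":{"type":"number"}},"required":["series"]}

```bash
mkdir -p pics; ls
python3 - <<'E'
from plant import *
import cv2,numpy as np,pickle
print(read_state())
for n in("side","top"):
    c=read_camera(n); pickle.dump(c,open(f"{n}0.pkl","wb"))
    cv2.imwrite(f"pics/{n}0.png",c["frame"][:,:,::-1])
    R=cv2.Rodrigues(np.array(c["rvec"]))[0]; print(n,c["K"],-R.T@np.array(c["tvec"]).ravel(),R)
E
```

```text
pics
{'t': 0.0, 'q': array([ 1.19159850e+00,  1.31131502e-01,  1.48926032e+00, -2.15697299e-05,
        1.52299714e+00, -8.53697138e-02]), 'dq': array([ 1.00591286e-03,  9.31196667e-05,  2.17843452e-03, -1.01589279e-03,
       -1.30505045e-03,  3.42017665e-04]), 'joint_torque': array([-1.18313073e-03, -5.59842896e+01, -4.91753948e+01,  7.67465495e-02,
        3.53987364e-02, -1.27363633e-04]), 'tool_pos': array([0.17353186, 0.57377219, 0.21761557]), 'orientation': array([-4.59826331e-01, -3.10736066e+00,  2.75330909e-03]), 'force': array([-0.42889509, -0.48653797,  0.05368329]), 'wrist_torque': array([-0.08363662,  0.01890409,  0.07221504]), 'opening': 0.09287969761153553}
side [[453.28355826   0.         273.779336  ]
 [  0.         453.28355826 211.28750754]
 [  0.           0.           1.        ]] [-0.0897407  -0.795676    1.21119709] [[ 0.77238373 -0.6351536  -0.00180698]
 [-0.45475038 -0.55101229 -0.69970533]
 [ 0.4434247   0.54126274 -0.71442927]]
top [[509.83459072   0.         287.11993684]
 [  0.         509.83459072 213.95183454]
 [  0.           0.           1.        ]] [ 0.49368509 -0.01014052  1.43323334] [[-0.00209366 -0.99987994 -0.0153535 ]
 [-0.99812302  0.00302921 -0.06116581]
 [ 0.06120498  0.01519662 -0.99800953]]
```

View pics/side0.png

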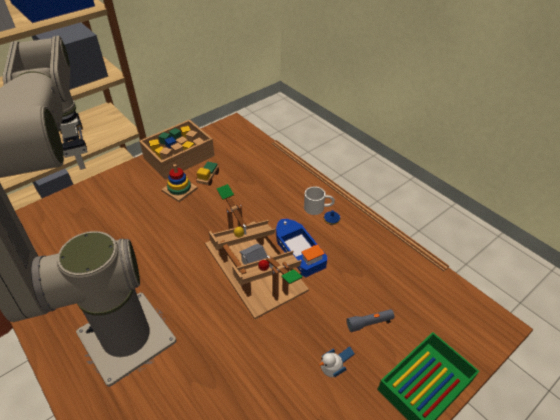

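View pics/top0.png

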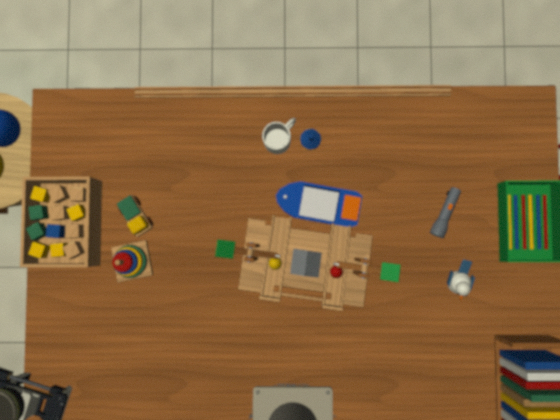

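The side view shows the red ball at (264,265) and the yellow ball at (239,231). In the top view they are at (336,271) and (275,263), so red is in the right (-y) lane. The boat is at about (320,203) in the top view with its bow to the left, so it has to be pushed towards -y from the bow.

```bash
cat > h.py <<'E'
import cv2,numpy as np,pickle
def ray(c,u,v):
    R=cv2.Rodrigues(np.array(c["rvec"]))[0]; C=-R.T@np.array(c["tvec"]).ravel()
    return C,R.T@np.linalg.solve(c["K"],[u,v,1.])
def onz(c,u,v,z):
    C,d=ray(c,u,v); return C+d*(z-C[2])/d[2]
def proj(c,p):
    return cv2.projectPoints(np.array(p,float).reshape(-1,3),np.array(c["rvec"]),np.array(c["tvec"]),c["K"],None)[0].reshape(-1,2)
def two(c1,p1,c2,p2):
    A,a=ray(c1,*p1);B,b=ray(c2,*p2)
    s=np.linalg.lstsq(np.c_[a,-b],B-A,rcond=None)[0]
    P,Q=A+a*s[0],B+b*s[1]; return (P+Q)/2,np.linalg.norm(P-Q)
HS={"red":[(0,150,60),(6,255,255)],"yellow":[(20,140,90),(34,255,255)],"green":[(50,120,40),(75,255,255)],
"blue":[(108,150,60),(125,255,255)],"white":[(0,0,150),(179,60,255)],"orange":[(7,180,150),(16,255,255)]}
def blobs(c,col,box,mn=15):
    hsv=cv2.cvtColor(c["frame"],cv2.COLOR_RGB2HSV); m=cv2.inRange(hsv,*map(np.array,HS[col]))
    x0,y0,x1,y1=box; k=np.zeros_like(m);k[y0:y1,x0:x1]=m[y0:y1,x0:x1]
    n,l,s,ce=cv2.connectedComponentsWithStats(k)
    return [(s[i,4],ce[i].round(1),l==i) for i in range(1,n) if s[i,4]>=mn]
E
python3 - <<'E'
from h import *
S=pickle.load(open("side0.pkl","rb"));T=pickle.load(open("top0.pkl","rb"))
for c,n,box in((T,"top",(200,170,410,310)),(S,"side",(205,180,335,300))):
    for col in HS:
        for a,ce,m in blobs(c,col,box):
            cs=np.argwhere(m); print(n,col,a,ce,"rect",[np.round(x,1) for x in cv2.minAreaRect(cs[:,::-1].astype(np.float32))])
for n,f in(("side",(205,175,335,315)),("top",(210,170,410,315))):
    c=dict(side=S,top=T)[n]; x0,y0,x1,y1=f
    cv2.imwrite(f"pics/{n}z.png",cv2.resize(c["frame"][y0:y1,x0:x1,::-1],None,fx=4,fy=4,interpolation=cv2.INTER_CUBIC))
E
```

```text
top red 91 [335.7 271.4] rect [array([335.5, 271.5]), array([9.9, 9.9]), np.float64(45.0)]
top yellow 135 [274.4 263. ] rect [array([274.5, 263.5]), array([11., 13.]), np.float64(90.0)]
top green 278 [224.7 248.6] rect [array([224.7, 248.6]), array([17.2, 16.2]), np.float64(6.3)]
top green 306 [390.  271.7] rect [array([389.9, 271.7]), array([18.1, 17. ]), np.float64(8.1)]
top blue 765 [307.9 200.2] rect [array([317.1, 202.4]), array([81.6, 34.2]), np.float64(9.7)]
top white 1046 [318.3 203.8] rect [array([318.3, 203.8]), array([36. , 29.3]), np.float64(10.0)]
top orange 316 [350.7 207.4] rect [array([350.7, 207.4]), array([14.6, 21.5]), np.float64(9.5)]
side red 87 [263.5 264.3] rect [array([263. , 264.5]), array([ 9., 10.]), np.float64(90.0)]
side yellow 79 [238.6 231.3] rect [array([238.5, 231.5]), array([9., 9.]), np.float64(90.0)]
side green 138 [224.7 191.3] rect [array([224.6, 191.2]), array([12.5, 11.6]), np.float64(63.4)]
side green 157 [291.4 276.1] rect [array([291.6, 275.7]), array([10.7, 17.4]), np.float64(63.4)]
side blue 86 [330.  216.8] rect [array([329.5, 216.5]), array([11.,  9.]), np.float64(90.0)]
side blue 457 [289.7 230.5] rect [array([292.6, 235.5]), array([39.5, 26.5]), np.float64(51.8)]
side blue 287 [311.8 265.4] rect [array([311.5, 265. ]), array([20., 29.]), np.float64(90.0)]
side white 28 [322.4 196.9] rect [array([321.3, 195.3]), array([ 7.6, 18.2]), np.float64(77.0)]
side white 306 [297.4 244.7] rect [array([297.5, 244.4]), array([19.5, 18.7]), np.float64(52.1)]
side orange 194 [312.9 252.1] rect [array([312.8, 252.1]), array([10.7, 19.2]), np.float64(63.4)]
```

View pics/topz.png

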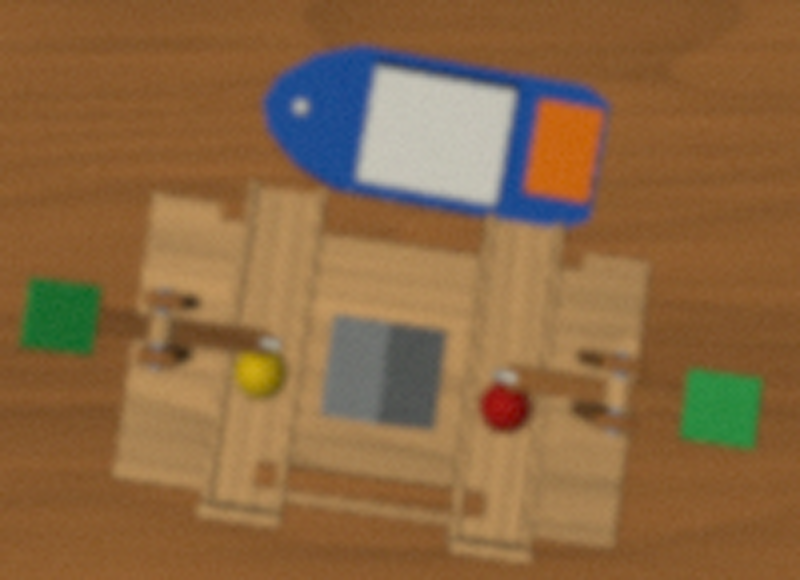

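View pics/sidez.png

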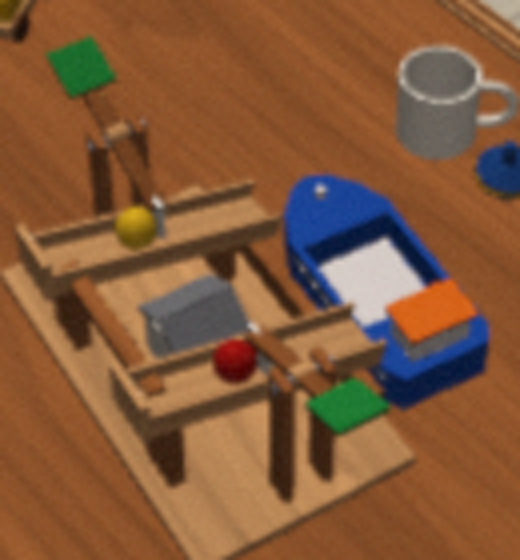

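The zoomed views show the red ball in the right lane, the white hold floor and orange roof clearly, and both paddles up. Next I compute the positions.

```bash
cat >> h.py <<'E'
def loader(T,S):
    f=lambda c,col,box,i=0:[b[1] for b in sorted(blobs(c,col,box),key=lambda b:b[1][0])]
E
python3 - <<'E'
from h import *
S=pickle.load(open("side0.pkl","rb"));T=pickle.load(open("top0.pkl","rb"))
pl=two(T,(224.7,248.6),S,(224.7,191.3)); pr=two(T,(390,271.7),S,(291.4,276.1))
yb=two(T,(274.4,263),S,(238.6,231.3)); rb=two(T,(335.7,271.4),S,(263.5,264.3))
for n,p in zip("pl pr yb rb".split(),(pl,pr,yb,rb)): print(n,p)
PL,PR=onz(T,224.7,248.6,.179),onz(T,390,271.7,.179)
print(PL,PR,np.linalg.norm(PL-PR))
YB,RB=onz(T,274.4,263,.104),onz(T,335.7,271.4,.104);print("balls",YB,RB,np.linalg.norm(YB-RB))
for y in(PL-PR,YB-RB): print("yaw deg",np.degrees(np.arctan2(-y[0],y[1])))
y=(PL-PR+YB-RB)[:2];y/=np.linalg.norm(y);x=np.array([y[1],-y[0]])
o1=(PL+PR)[:2]/2+.09*x; o2=(YB+RB)[:2]/2+.112*x
print("origin",o1,o2); o=(o1+o2)/2
L=np.array([*o,np.arctan2(-y[0],y[1])]);np.save("L.npy",L);print(L)
print("paddle half", (PL-PR)[:2]@y/2)
# boat: hold floor corners at 8mm
m=max(blobs(T,"white",(200,170,410,310)),key=lambda b:b[0])[2]
r=cv2.minAreaRect(np.argwhere(m)[:,::-1].astype(np.float32));
q=np.array([onz(T,*p,.008) for p in cv2.boxPoints(r)]);
print("floor quad",q.round(4),[np.linalg.norm(q[i]-q[i-1]).round(4) for i in range(4)])
# rim of hull in blue z .042
mb=max(blobs(T,"blue",(200,170,410,310)),key=lambda b:b[0])[2]
pts=np.argwhere(mb)[:,::-1]; h=np.array([onz(T,*p,.042) for p in pts])[:,:2]
hl=(h-o)@np.c_[x,y]; print("hull loader frame x",hl[:,0].min(),hl[:,0].max(),"y",hl[:,1].min(),hl[:,1].max())
print("floor loader", ((q[:,:2]-o)@np.c_[x,y]).round(4), "mean",((q[:,:2].mean(0)-o)@np.c_[x,y]))
i=hl[:,1].argmax();print("bow tip loader",hl[i],"world",h[i])
sm=max(blobs(T,"orange",(200,170,410,310)),key=lambda b:b[0])[1];w=onz(T,*sm,.077);print("roof loader",(w[:2]-o)@np.c_[x,y])
print(proj(T,[*(o-.08*y+.012*x),.056]))
E
```

```text
pl (array([0.48518055, 0.16321263, 0.1777208 ]), np.float64(0.001251111316629055))
pr (array([ 0.42817843, -0.24141752,  0.17929503]), np.float64(0.0012222549715432728))
yb (array([0.44807923, 0.04303803, 0.10773673]), np.float64(0.00077908427079683))
rb (array([ 0.42617507, -0.1152648 ,  0.10860031]), np.float64(0.000570308298718336))
[0.48569696 0.16266781 0.179     ] [ 0.42864478 -0.24185075  0.179     ] 0.40852199408898765
balls [0.44763425 0.04341793 0.104     ] [ 0.42571134 -0.11545866  0.104     ] 0.16038199585397392
yaw deg -8.027889195319988
yaw deg -7.856462229074686
origin [ 0.54629946 -0.05208526] [ 0.54758838 -0.05156819]
[ 0.54694392 -0.05182672 -0.13926962]
paddle half 0.20426092438350524
floor quad [[ 0.5779 -0.019   0.008 ]
 [ 0.6589 -0.0336  0.008 ]
 [ 0.6409 -0.133   0.008 ]
 [ 0.56   -0.1181  0.008 ]] [np.float64(0.1007), np.float64(0.0823), np.float64(0.101), np.float64(0.0822)]
hull loader frame x 0.016157878644311965 0.11394496418789062 y -0.11999363683109679 0.10131831685909154
floor loader [[ 0.0261  0.0368]
 [ 0.1083  0.0336]
 [ 0.1043 -0.0673]
 [ 0.0222 -0.0638]] mean [ 0.06521131 -0.01519008]
bow tip loader [0.07081666 0.10131832] world [0.6311399  0.03867983]
roof loader [ 0.06127703 -0.09945283]
[[340.32709775 225.04297269]]
```

```bash
cat >> h.py <<'E'
from scipy.spatial.transform import Rotation as Ro
L=np.load("L.npy")
ang=L[2]; X=np.array([np.cos(ang),np.sin(ang)]);Y=np.array([-X[1],X[0]])
def w2l(p): d=np.array(p)[:2]-L[:2]; return np.array([d@X,d@Y])
def l2w(x,y,z): return np.array([*(L[:2]+x*X+y*Y),z])
def plan(st,tgt,yaw):
    """tgt world TCP; yaw = loader-frame deg of tool y axis"""
    R=Ro.from_rotvec(st["orientation"]); a=ang+np.radians(yaw)
    y=np.array([np.cos(a),np.sin(a),0]);z=np.array([0,0,-1.]);x=np.cross(y,z)
    Rt=Ro.from_matrix(np.c_[x,y,z])
    print("t",round(st["t"],2),"pos",st["tool_pos"].round(4),"ldr",w2l(st["tool_pos"]).round(4),"F",np.round(st["force"],1),"q",np.round(st["q"],2),"open",round(st["opening"],3))
    print("shift",(R.inv().apply(tgt-st["tool_pos"])/.1).round(2),"turn",((R.inv()*Rt).as_rotvec()/np.pi).round(3))
E
python3 - <<'E'
from h import *; from plant import *
print(l2w(.070,.145,.24)); plan(read_state(),l2w(.070,.145,.24),0)
S=pickle.load(open("side0.pkl","rb"));T=pickle.load(open("top0.pkl","rb"))
for n,p in dict(cup=(277,137),top=(311,139),stk=(131,262),truck=(133,214)).items(): print(n,w2l(onz(T,*p,.06)),onz(T,*p,.06))
E
```

```text
[0.63639503 0.08205195 0.24      ]
t 0.1 pos [0.1735 0.5738 0.2177] ldr [-0.4566  0.5677] F [ 0.1 -0.9  0.8] q [ 1.19  0.13  1.49 -0.    1.52 -0.09] open 0.093
shift [-5.85 -3.37 -0.22] turn [-0.     0.     0.451]
cup [0.22632848 0.1223388 ] [0.78806407 0.03790867 0.06      ]
top [0.23323379 0.02983978] [ 0.78206181 -0.05465334  0.06      ]
stk [-0.16376349  0.46558789] [0.44939888 0.4319868  0.06      ]
truck [-0.03492324  0.480336  ] [0.57903899 0.42870653 0.06      ]
```

Emit:
move_arm(series=[[-0.4,-0.2,-0.4,0,0,0.05,0.08],[-0.8,-0.4,-0.4,0,0,0.1,0.08],[-1,-0.58,-0.4,0,0,0.15,0.08],[-1,-0.58,-0.4,0,0,0.2,0.08],[-1,-0.58,-0.4,0,0,0.25,0.08],[-1,-0.58,-0.4,0,0,0.3,0.08],[-1,-0.58,-0.4,0,0,0.35,0.08],[-1,-0.58,-0.4,0,0,0.4,0.08]])

```text
t: 0.9
tool_pos: [0.2526, 0.4895, 0.2581]
orientation: [2.141, 2.298, -0.001]
force: [0.3, 0.1, 0.3]
opening: 0.0498
```

Run:
```python
from h import *; from plant import *
plan(read_state(),l2w(.070,.145,.25),0)
```

```text
t 0.9 pos [0.2526 0.4895 0.2581] ldr [-0.3667  0.4952] F [0.3 0.1 0.3] q [ 1.   -0.02  1.57  0.    1.59  0.93] open 0.05
shift [-4.34  3.54  0.08] turn [-0.     0.     0.067]
```

Emit:
move_arm(series=[[-0.35,0.3,0,0,0,0.04,0.08],[-0.7,0.6,0,0,0,0.067,0.08],[-1,0.9,0,0,0,0.067,0.08],[-1,0.9,0,0,0,0.067,0.08]])

```text
t: 1.3
tool_pos: [0.3531, 0.3938, 0.2581]
orientation: [2.368, 2.061, -0.001]
force: [0.2, 0.6, -0.0]
opening: 0.0501
```

Emit:
move_arm(series=[[-0.35,0.25,0,0,0,0,0.08],[-0.7,0.5,0,0,0,0,0.08],[-1,0.8,0,0,0,0,0.08],[-1,0.8,0,0,0,0,0.08]])

```text
t: 1.7
tool_pos: [0.418, 0.2841, 0.2583]
orientation: [2.368, 2.062, -0.001]
force: [-0.3, 0.3, -0.2]
opening: 0.0504
```

Run:
```python
from h import *; from plant import *
plan(read_state(),l2w(.070,.145,.25),0)
```

```text
t 1.7 pos [0.418  0.2841 0.2583] ldr [-0.1744  0.3148] F [-0.3  0.3 -0.2] q [ 0.5  -0.14  1.69 -0.    1.6   0.63] open 0.05
shift [-1.7   2.44  0.09] turn [0. 0. 0.]
```

Emit:
move_arm(series=[[-0.3,0.4,0,0,0,0,0.08],[-0.6,0.8,0,0,0,0,0.08],[-0.7,1,0,0,0,0,0.08],[-0.7,1,0,0,0,0,0.08]])

```text
t: 2.1
tool_pos: [0.5071, 0.2035, 0.2579]
orientation: [-2.367, -2.065, 0.001]
force: [-0.7, -0.1, -0.4]
opening: 0.0502
```

Emit:
move_arm(series=[[-0.3,0.4,0,0,0,0,0.08],[-0.6,0.8,0,0,0,0,0.08],[-0.7,1,0,0,0,0,0.08],[-0.7,1,0,0,0,0,0.08]])

```text
t: 2.5
tool_pos: [0.5964, 0.1215, 0.2576]
orientation: [-2.366, -2.066, 0.002]
force: [0.0, -0.1, -0.6]
opening: 0.0502
```

Run:
```python
from h import *; from plant import *
plan(read_state(),l2w(.070,.145,.018),0)
```

```text
t 2.5 pos [0.5964 0.1215 0.2576] ldr [0.025  0.1785] F [ 0.  -0.1 -0.6] q [0.12 0.14 1.4  0.   1.6  0.25] open 0.05
shift [-0.34  0.45  2.4 ] turn [-0.     0.     0.001]
```

Emit:
move_arm(series=[[-0.34,0.45,0,0,0,0,0.08],[-0.34,0.45,0.4,0,0,0,0.08],[-0.34,0.45,0.8,0,0,0,0.08],[-0.34,0.45,1,0,0,0,0.08]])

```text
t: 2.9
tool_pos: [0.6327, 0.0843, 0.154]
orientation: [-2.36, -2.067, 0.007]
force: [-0.7, 0.2, -0.9]
opening: 0.0503
```

Emit:
move_arm(series=[[0,0,0.4,0,0,0,0.08],[0,0,0.8,0,0,0,0.08],[0,0,1,0,0,0,0.08],[0,0,1,0,0,0,0.08]])

```text
t: 3.3
tool_pos: [0.6312, 0.0845, 0.054]
orientation: [-2.359, -2.067, 0.01]
force: [-1.4, 0.9, -0.5]
opening: 0.0503
```

Run:
```python
from h import *; from plant import *
plan(read_state(),l2w(.070,.145,.018),0)
for n in ("top","side"):
    c=read_camera(n); cv2.imwrite(f"pics/{n}1.png",c["frame"][:,:,::-1])
```

```text
t 3.3 pos [0.6312 0.0845 0.054 ] ldr [0.0645 0.1467] F [-1.4  0.9 -0.5] q [0.05 0.36 1.52 0.   1.26 0.18] open 0.05
shift [-0.02  0.06  0.36] turn [-0.003  0.     0.002]
```

View pics/side1.png

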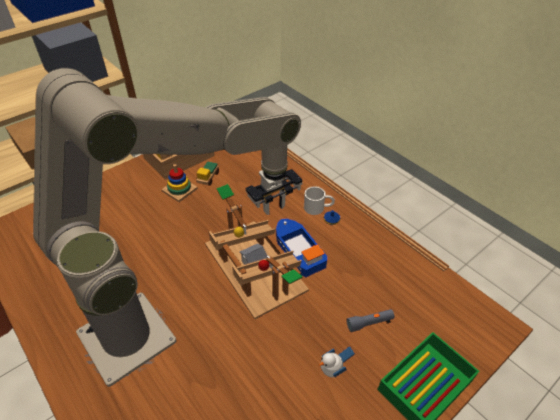

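View pics/top1.png

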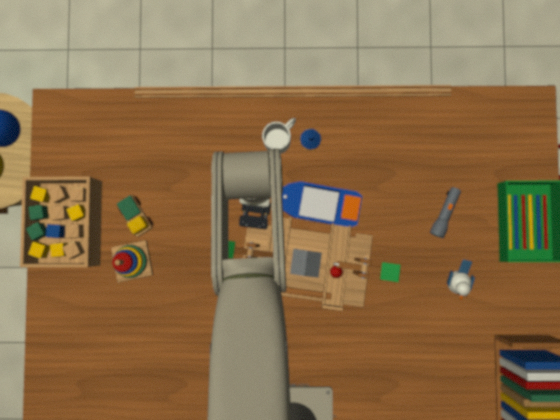

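The side view shows the fingers straddling a spot just beyond the bow (270,205), clear of the chute and the mug. I'll lower them and push.

Emit:
move_arm(series=[[0,0.06,0.2,0,0,0,0.08],[0,0.06,0.36,0,0,0,0.08],[-0.1,0.06,0.36,0,0,0,0.08],[-0.2,0.06,0.36,0,0,0,0.08],[-0.3,0.06,0.36,0,0,0,0.08],[-0.4,0.06,0.36,0,0,0,0.08],[-0.5,0.06,0.36,0,0,0,0.08],[-0.5,0.06,0.36,0,0,0,0.08]])

```text
t: 4.2
tool_pos: [0.6351, 0.0301, 0.0231]
orientation: [2.366, 2.066, 0.0]
force: [-0.7, 0.9, -0.5]
opening: 0.0503
```

```bash
cat > boat.py <<'E'
from h import *; from plant import *
import sys
n=sys.argv[1]
plan(read_state(),l2w(.070,.05,.018),0)
T=read_camera("top"); S=read_camera("side"); pickle.dump((T,S),open(f"c{n}.pkl","wb"))
for c,k in((T,"top"),(S,"side")): cv2.imwrite(f"pics/{k}{n}.png",cv2.resize(c["frame"][130:330,190:430,::-1],None,fx=3,fy=3))
b=max(blobs(T,"white",(270,150,400,250)),key=lambda b:b[0])
r=cv2.minAreaRect(np.argwhere(b[2])[:,::-1].astype(np.float32))
q=np.array([w2l(onz(T,*p,.008)) for p in cv2.boxPoints(r)]);print("floor",q.round(3).tolist(),q.mean(0).round(4))
for k,c in(("top",T),("side",S)): print(k,"orange",[(x[0],x[1]) for x in blobs(c,"orange",(270,150,420,320))])
o=max(blobs(T,"orange",(300,150,420,250)),key=lambda b:b[0])[1];print("roof",w2l(onz(T,*o,.077)))
E
python3 boat.py 2
```

```text
t 4.2 pos [0.6351 0.0301 0.0231] ldr [0.076  0.0933] F [-0.7  0.9 -0.5] q [-0.03  0.39  1.55 -0.    1.2   0.1 ] open 0.05
shift [-0.43 -0.06  0.05] turn [0.    0.    0.001]
floor [[0.03, 0.024], [0.111, 0.018], [0.105, -0.079], [0.024, -0.073]] [ 0.0676 -0.0275]
top orange [(np.int32(319), array([354.9, 207.2]))]
side orange [(np.int32(18), array([349.4, 242.6])), (np.int32(205), array([315.3, 254.1])), (np.int32(18), array([373. , 253.6])), (np.int32(16), array([366.6, 257.1])), (np.int32(21), array([400. , 257.6])), (np.int32(25), array([331.6, 274.2])), (np.int32(16), array([412.7, 292.2])), (np.int32(45), array([334.2, 312.3]))]
roof [ 0.06332005 -0.11044173]
```

View pics/side2.png

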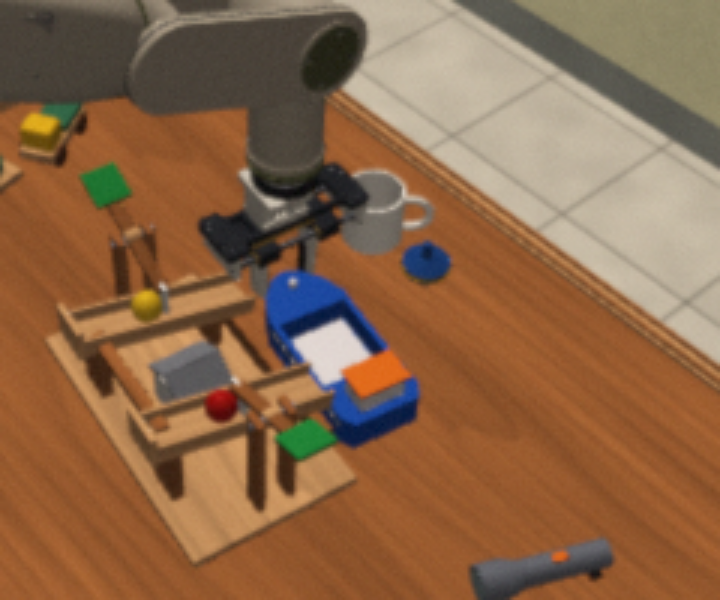

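View pics/top2.png

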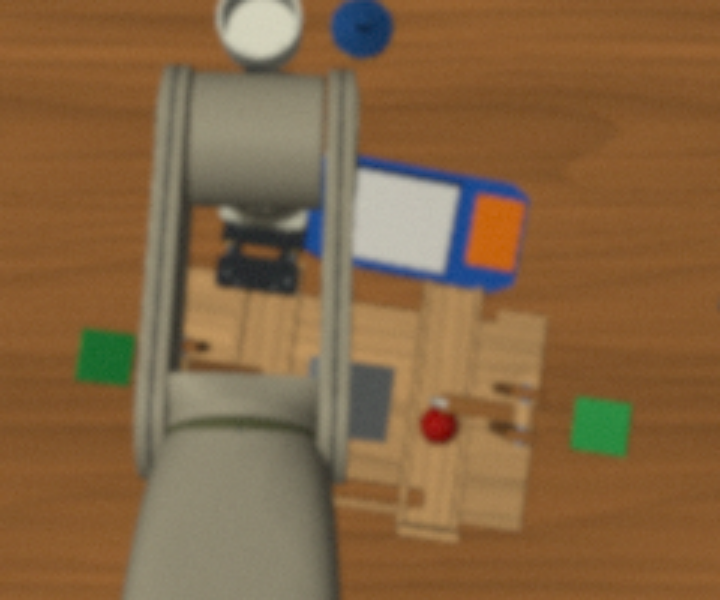

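The boat has moved about 12 mm and is tracking straight at roughly 3° of yaw. The gripper is clear of the mug and the chute. I'll push about 53 mm further, easing the bow slightly inward.

Emit:
move_arm(series=[[-0.08,-0.01,0,0,0,0,0.08],[-0.16,-0.03,0,0,0,0,0.08],[-0.24,-0.05,0,0,0,0,0.08],[-0.32,-0.07,0,0,0,0,0.08],[-0.38,-0.08,0,0,0,0,0.08],[-0.44,-0.09,0,0,0,0,0.08],[-0.48,-0.09,0,0,0,0,0.08],[-0.48,-0.09,0,0,0,0,0.08]])

```text
t: 5.1
tool_pos: [0.6196, -0.0152, 0.0226]
orientation: [2.365, 2.067, -0.0]
force: [-0.6, 1.3, 0.2]
opening: 0.0503
```

```bash
python3 boat.py 3
```

```text
t 5.1 pos [ 0.6196 -0.0152  0.0226] ldr [0.0669 0.0463] F [-0.6  1.3  0.2] q [-0.11  0.35  1.6  -0.    1.19  0.03] open 0.05
shift [0.04 0.03 0.05] turn [-0.     0.     0.002]
floor [[0.022, -0.041], [0.103, -0.047], [0.098, -0.123], [0.017, -0.117]] [ 0.06   -0.0819]
top orange [(np.int32(325), array([371.2, 212.1]))]
side orange [(np.int32(27), array([371.2, 259.2])), (np.int32(212), array([321.5, 264.4])), (np.int32(20), array([414.3, 271. ])), (np.int32(19), array([364.1, 281.2])), (np.int32(15), array([361.4, 290.5])), (np.int32(17), array([330.7, 309.6])), (np.int32(16), array([272.6, 315.4]))]
roof [ 0.05622977 -0.15498675]
```

View pics/top3.png

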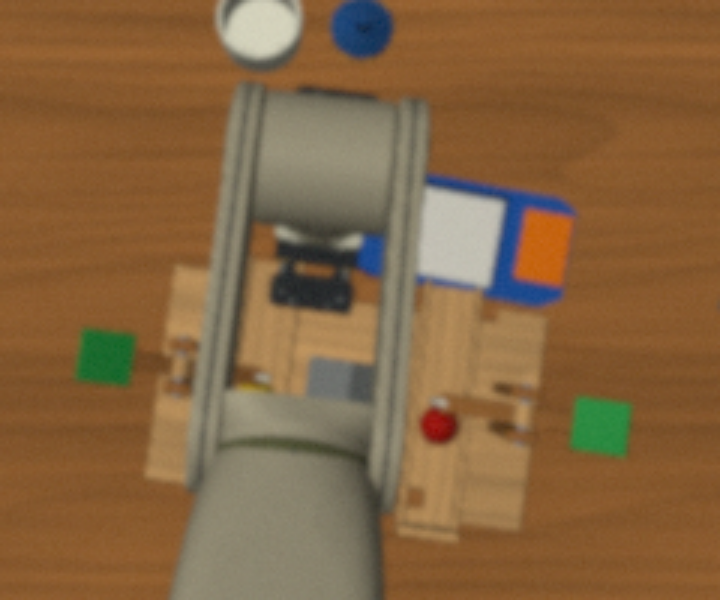

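View pics/side3.png

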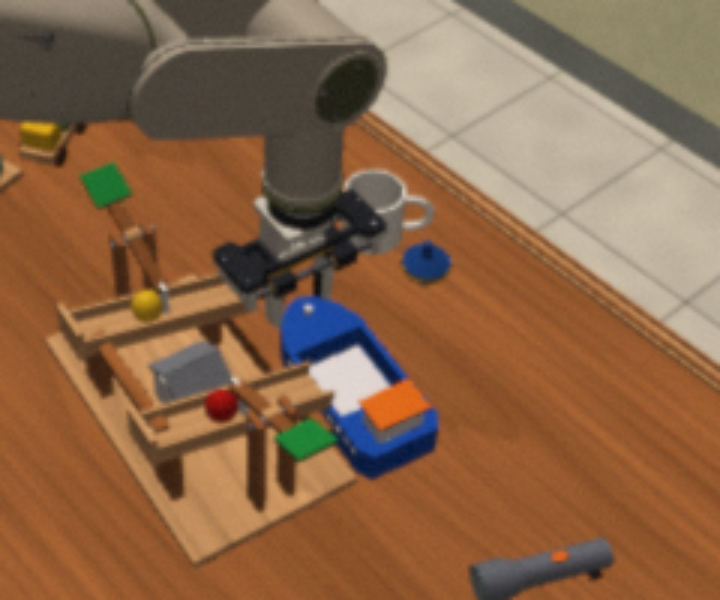

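The roof and the floor's stern edge both put the hold centre at y ≈ -0.070. I'll push 10 mm more.

Emit:
move_arm(series=[[-0.05,0,0,0,0,0,0.08],[-0.1,0,0,0,0,0,0.08],[-0.1,0,0,0,0,0,0.08],[0.2,0,0,0,0,0,0.08],[0.5,0,0,0,0,0,0.08],[0.5,0,0,0,0,0,0.08],[0.5,0,-0.5,0,0,0,0.08],[0.5,0,-1,0,0,0,0.08]])

```text
t: 6.0
tool_pos: [0.6242, 0.0349, 0.1212]
orientation: [-2.362, -2.067, 0.007]
force: [1.9, -0.1, 0.2]
opening: 0.0501
```

Emit:
move_arm(series=[[0,0,-0.5,0,0,0,-1],[0,0,-1,0,0,0,-1],[0,0,-1,0,0,0,-1]])

```text
t: 6.3
tool_pos: [0.6307, 0.0343, 0.233]
orientation: [2.357, 2.061, 0.017]
force: [0.5, -0.9, 0.5]
opening: 0.0308
```

Emit:
move_arm(series=[[0,0,-0.4,0,0,0,-1],[0.3,-0.4,-0.4,0,0,0,-1],[0.3,-0.8,-0.4,0,0,0,-1],[0.3,-1,-0.4,0,0,0,-1]])

```text
t: 6.7
tool_pos: [0.5293, 0.0786, 0.2626]
orientation: [2.363, 2.07, -0.0]
force: [0.6, 0.0, 0.2]
opening: 0.0012
```

```bash
python3 boat.py 4
```

```text
t 6.7 pos [0.5293 0.0786 0.2626] ldr [-0.0356  0.1267] F [0.6 0.  0.2] q [ 0.05 -0.06  1.6  -0.    1.6   0.18] open 0.001
shift [-0.77  1.05  2.45] turn [-0.     0.     0.002]
floor [[0.022, -0.029], [0.104, -0.033], [0.099, -0.132], [0.018, -0.128]] [ 0.0608 -0.0804]
top orange [(np.int32(338), array([375. , 212.6]))]
side orange [(np.int32(40), array([290.6, 172.4])), (np.int32(18), array([297.2, 205.7])), (np.int32(18), array([360. , 246.4])), (np.int32(16), array([405.2, 249.8])), (np.int32(16), array([398.2, 252.6])), (np.int32(28), array([368. , 255.6])), (np.int32(216), array([323.3, 266.4])), (np.int32(17), array([345. , 288.2])), (np.int32(22), array([318.5, 295.2])), (np.int32(17), array([325.2, 303.4]))]
roof [ 0.05627659 -0.1651415 ]
```

View pics/top4.png

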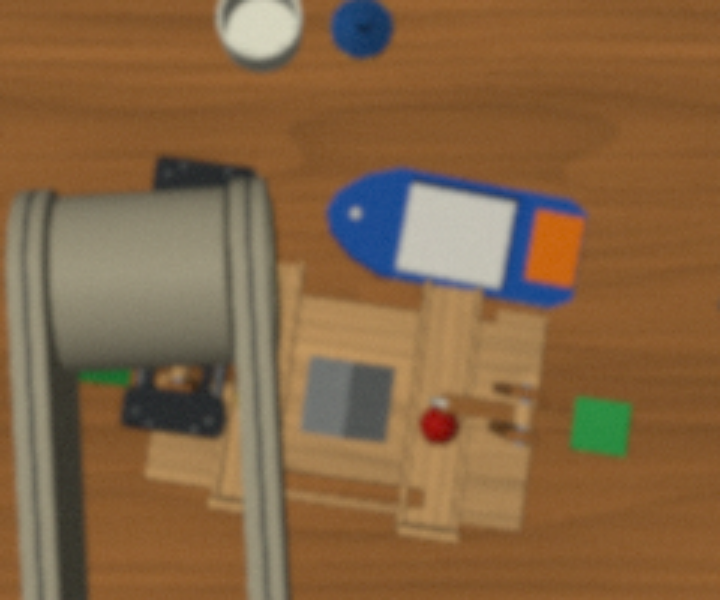

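View pics/side4.png

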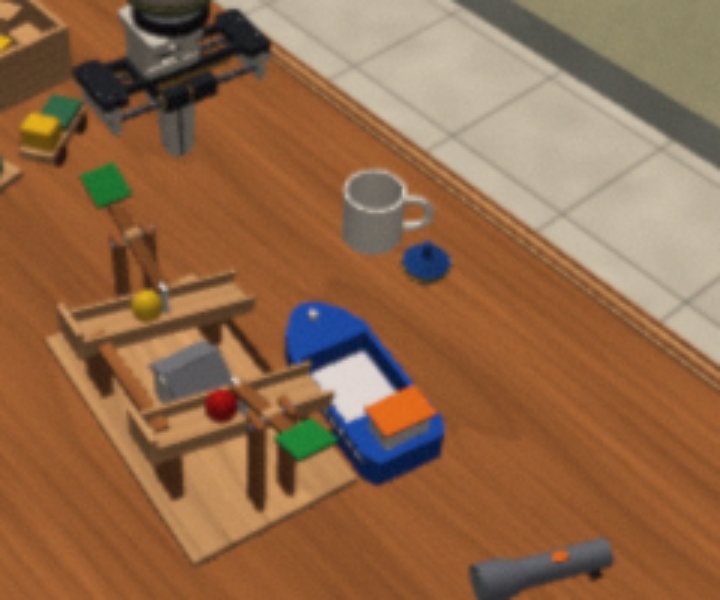

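Checked: the hold centre is at loader (0.061, -0.080), directly under the right mouth, and the red ball is still waiting. Next I move to the right paddle with the fingers shut, passing high over the chute.

Emit:
move_arm(series=[[-0.4,-0.1,0,0,0,0,-1],[-0.8,-0.2,0,0,0,0,-1],[-1,-0.2,0,0,0,0,-1],[-1,-0.2,0,0,0,0,-1]])

```text
t: 7.2
tool_pos: [0.4984, -0.0214, 0.2627]
orientation: [2.368, 2.063, -0.001]
force: [0.4, 0.7, -0.2]
opening: 0.0004
```

Emit:
move_arm(series=[[-0.4,-0.1,0,0,0,0,-1],[-0.8,-0.2,0,0,0,0,-1],[-1,-0.2,0,0,0,0,-1],[-1,-0.2,0,0,0,0,-1]])

```text
t: 7.6
tool_pos: [0.4652, -0.1169, 0.2626]
orientation: [2.367, 2.064, -0.001]
force: [0.1, -0.1, 0.1]
opening: 0.0004
```

Emit:
move_arm(series=[[-0.4,-0.1,0,0,0,0,-1],[-0.8,-0.15,0,0,0,0,-1],[-1,-0.15,0,0,0,0,-1],[-1,-0.15,0,0,0,0,-1]])

```text
t: 8.0
tool_pos: [0.4371, -0.2133, 0.2624]
orientation: [-2.367, -2.065, 0.0]
force: [0.2, -0.4, 0.3]
opening: 0.0002
```

Run:
```python
from h import *; from plant import *
plan(read_state(),l2w(-.09,-.205,.215),0)
```

```text
t 8.0 pos [ 0.4371 -0.2133  0.2624] ldr [-0.0864 -0.1752] F [ 0.2 -0.4  0.3] q [-0.56 -0.2   1.73 -0.    1.61 -0.42] open 0.0
shift [-0.3  -0.04  0.47] turn [-0.     0.     0.001]
```

Emit:
move_arm(series=[[-0.3,-0.04,0,0,0,0,-1],[-0.3,-0.04,0.25,0,0,0,-1],[-0.3,-0.04,0.47,0,0,0,-1],[-0.3,-0.04,0.47,0,0,0,-1]])

```text
t: 8.4
tool_pos: [0.4281, -0.2388, 0.2122]
orientation: [-2.359, -2.065, 0.001]
force: [0.2, 0.5, -0.6]
opening: 0.0003
```

```bash
python3 boat.py 5
```

```text
t 8.4 pos [ 0.4281 -0.2388  0.2122] ldr [-0.0917 -0.2017] F [ 0.2  0.5 -0.6] q [-0.61 -0.16  1.79  0.    1.52 -0.48] open 0.0
shift [2.5  1.64 1.94] turn [-0.002 -0.001  0.002]
floor [[0.022, -0.029], [0.104, -0.033], [0.099, -0.132], [0.018, -0.127]] [ 0.0609 -0.0803]
top orange [(np.int32(337), array([375. , 212.6]))]
side orange [(np.int32(28), array([352.6, 245. ])), (np.int32(18), array([381.4, 259.4])), (np.int32(215), array([323.3, 266.4])), (np.int32(17), array([353.5, 281.8])), (np.int32(16), array([368.9, 286.4])), (np.int32(18), array([317.1, 299.7]))]
roof [ 0.05627659 -0.1651415 ]
```

View pics/side5.png

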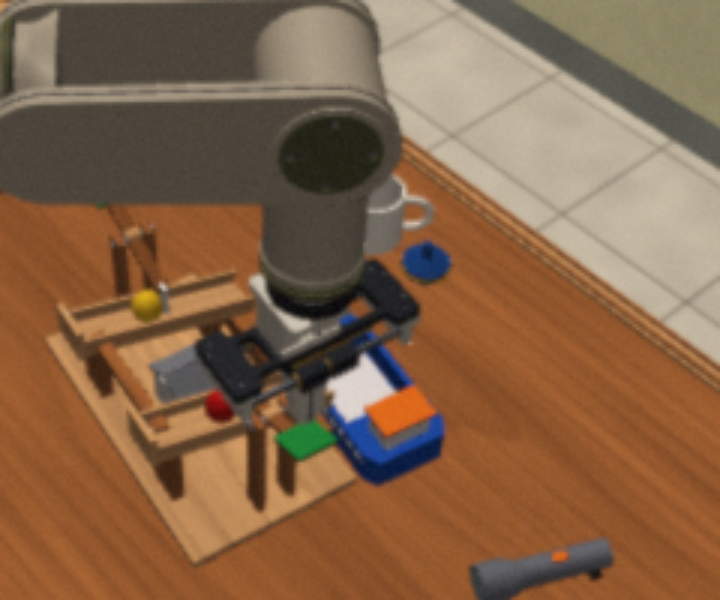

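The fingertips are just above the right paddle at about (305,425) in the crop. Now I press.

Emit:
move_arm(series=[[-0.02,0,0.15,0,0,0,-1],[-0.02,0,0.3,0,0,0,-1],[-0.02,0,0.45,0,0,0,-1],[-0.02,0,0.6,0,0,0,-1],[-0.02,0,0.74,0,0,0,-1],[-0.02,0,0.74,0,0,0,-1],[-0.02,0,0.74,0,0,0,-1],[-0.02,0,0.74,0,0,0,-1]])

```text
t: 9.3
tool_pos: [0.4285, -0.2431, 0.1421]
orientation: [-2.365, -2.068, 0.0]
force: [-2.0, -0.5, 2.6]
opening: 0.0003
```

```bash
python3 boat.py 6
python3 - <<'E'
from h import *
T,S=pickle.load(open("c6.pkl","rb"))
for c in(T,S): print([(b[0],b[1]) for b in blobs(c,"red",(230,180,400,310))])
E
```

```text
t 9.3 pos [ 0.4285 -0.2431  0.1421] ldr [-0.0907 -0.2059] F [-2.  -0.5  2.6] q [-0.62 -0.11  1.87 -0.    1.38 -0.49] open 0.0
shift [2.55 1.62 1.24] turn [-0.    -0.     0.002]
floor [[0.022, -0.029], [0.104, -0.033], [0.1, -0.132], [0.018, -0.128]] [ 0.0612 -0.0803]
top orange [(np.int32(338), array([375.1, 212.6]))]
side orange [(np.int32(24), array([331.4, 230.5])), (np.int32(28), array([359.2, 234.9])), (np.int32(16), array([362.1, 244.3])), (np.int32(17), array([354.2, 245.4])), (np.int32(24), array([369.1, 252.2])), (np.int32(209), array([323.1, 266.6])), (np.int32(29), array([319.4, 299.5]))]
roof [ 0.0563126  -0.16540426]
[(np.int32(81), array([341. , 221.6]))]
[(np.int32(20), array([306.4, 253.1]))]
```

View pics/side6.png

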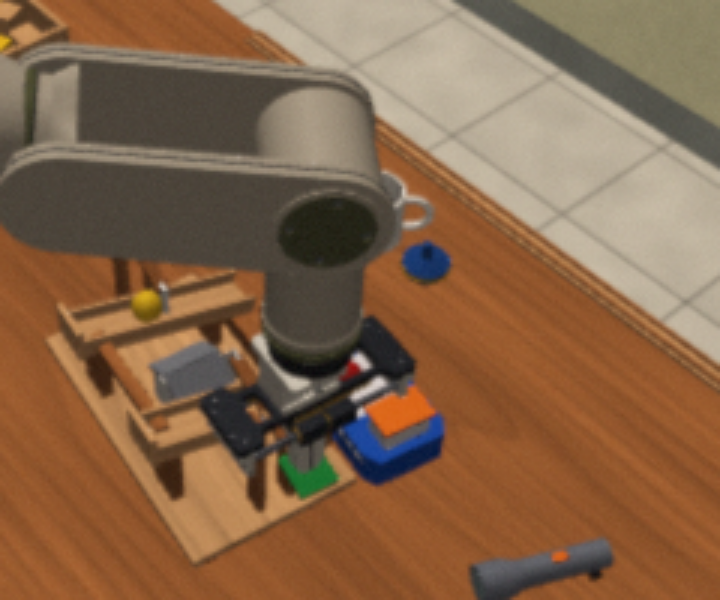

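The ball has left the gate. It was at the lip in the top view (341,222) and is over the hold in the side view. I release the paddle.

Emit:
move_arm(series=[[0,0,0,0,0,0,-1],[0,0,0,0,0,0,-1],[0,0,-0.15,0,0,0,-1],[0,0,-0.3,0,0,0,-1],[0,0,-0.45,0,0,0,-1],[0,0,-0.6,0,0,0,-1],[0,0,-0.9,0,0,0,-1],[0,0,-1,0,0,0,-1]])

```text
t: 10.2
tool_pos: [0.4298, -0.244, 0.2458]
orientation: [2.361, 2.065, 0.002]
force: [0.8, -0.1, 0.6]
opening: 0.0004
```

Emit:
move_arm(series=[[-0.3,0,-0.3,0,0,0,-1],[-0.6,0,-0.3,0,0,0,-1],[-1,-0.3,-0.3,0,0,0,-1],[-1,-0.3,-0.3,0,0,0,-1],[-1,-0.3,-0.3,0,0,0,-1],[-1,-0.3,-0.3,0,0,0,-1]])

```text
t: 10.8
tool_pos: [0.3859, -0.3377, 0.2715]
orientation: [-2.364, -2.068, -0.001]
force: [0.7, 0.6, 0.4]
opening: 0.0005
```

```bash
python3 boat.py 7
python3 - <<'E'
from h import *
T,S=pickle.load(open("c7.pkl","rb"))
p=[]
for c in(T,S):
  for col in("red","yellow","green"): print(col,[(b[0],b[1]) for b in blobs(c,col,(210,170,400,310))])
  p.append(max(blobs(c,"red",(230,180,400,310)),key=lambda b:b[0])[1])
P,e=two(T,p[0],S,p[1]);print("red",P,e,w2l(P))
E
```

```text
t 10.8 pos [ 0.3859 -0.3377  0.2715] ldr [-0.1198 -0.3054] F [0.7 0.6 0.4] q [-0.82 -0.12  1.65  0.    1.62 -0.69] open 0.001
shift [3.54 1.92 2.54] turn [ 0.    -0.     0.002]
floor [[0.022, -0.029], [0.104, -0.033], [0.099, -0.132], [0.018, -0.128]] [ 0.0608 -0.0804]
top orange [(np.int32(337), array([375. , 212.6]))]
side orange [(np.int32(15), array([358.6, 242.8])), (np.int32(17), array([368.8, 250.1])), (np.int32(16), array([325.9, 260.3])), (np.int32(53), array([328.6, 268. ])), (np.int32(18), array([358.7, 287.4])), (np.int32(16), array([316.3, 296.1]))]
roof [ 0.05627659 -0.1651415 ]
red [(np.int32(71), array([342.4, 199.1]))]
yellow [(np.int32(133), array([274.2, 263. ]))]
green [(np.int32(276), array([224.7, 248.7])), (np.int32(307), array([390. , 271.7]))]
red []
yellow [(np.int32(79), array([238.6, 231.3]))]
green [(np.int32(35), array([293.7, 276.1]))]Traceback (most recent call last):
  File "<stdin>", line 6, in <module>
ValueError: max() iterable argument is empty
```

View pics/side7.png

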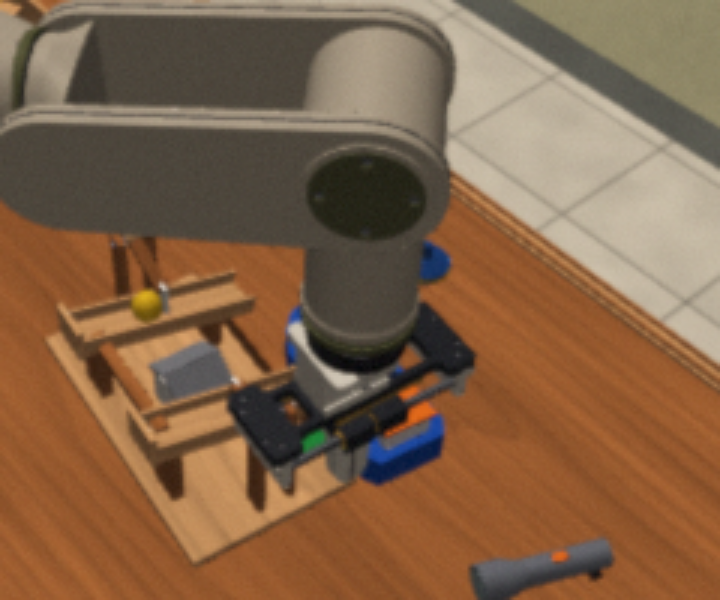

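View pics/top7.png

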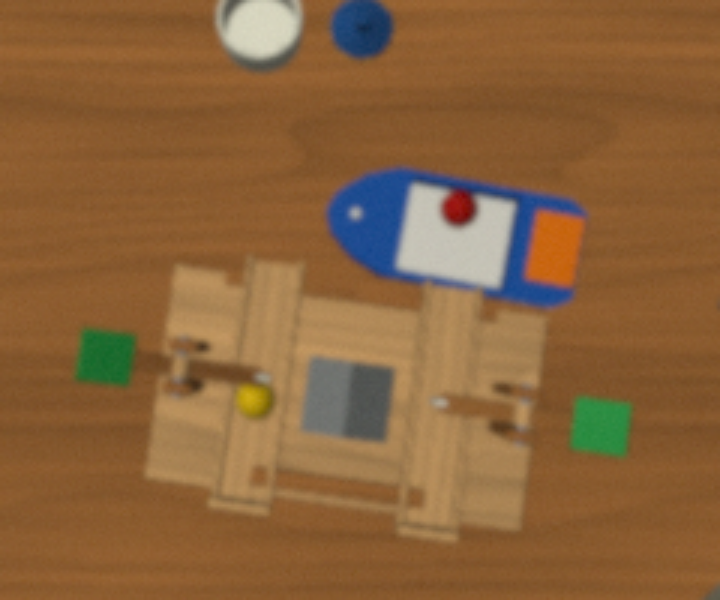

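The top view shows the red ball in the hold at (342,199). The right paddle is back at its rest pixel (390,271.7), and the yellow ball hasn't moved. I wait a moment to confirm the ball is at rest before handing in.

Emit:
move_arm(series=[[0,0,0,0,0,0,-1],[0,0,0,0,0,0,-1],[0,0,0,0,0,0,-1],[0,0,0,0,0,0,-1],[0,0,0,0,0,0,-1],[0,0,0,0,0,0,-1]])

```text
t: 11.5
tool_pos: [0.3855, -0.3382, 0.2716]
orientation: [-2.365, -2.068, 0.0]
force: [-0.7, 0.6, 0.4]
opening: 0.0007
```

Run:
```python
from h import *; from plant import *
T=read_camera("top")
for col in("red","yellow","green","white"): print(col,[(b[0],b[1]) for b in blobs(T,col,(210,170,400,310))])
P=onz(T,*max(blobs(T,"red",(230,180,400,310)),key=lambda b:b[0])[1],.0255);d=w2l(P)-[.0608,-.0804]
a=np.radians(-2.6);print("ball in boat", np.cos(a)*d[0]+np.sin(a)*d[1], -np.sin(a)*d[0]+np.cos(a)*d[1], read_state()["force"])
close_job()
```

```text
red [(np.int32(71), array([342.4, 199. ]))]
yellow [(np.int32(136), array([274.3, 263. ]))]
green [(np.int32(275), array([224.7, 248.7])), (np.int32(307), array([390. , 271.7]))]
white [(np.int32(914), array([341. , 209.6]))]
ball in boat 0.024928806500313705 0.002741681280341874 [-0.36294951  1.32510755  0.27544006]
the job is handed in; nothing more can be done
```

The red ball is in the boat's hold and the job is handed in, at about 11.5 s of the 51 s allowed; no verdict is reported. I pushed the boat by its bow with the part-open fingertips until the hold centre was at chute y ≈ -80 mm, under the right mouth. I then pressed the right paddle with the shut fingers until the ball ran out, let it spring back and backed away.

**Last checks, from the top camera:**
- **Red ball:** it is at rest in the hold, about 25 mm outward and 3 mm bow-ward of the middle.
- **Boat:** the hold floor did not move between the pictures before and after the ball ran in.
- **Gates and yellow ball:** both paddles are back at their rest pixels and the yellow ball is where it started.
- **Robot:** it is in free air, with force readings at noise level.

**Not checked directly:**
- **Ball height:** the arm hid the ball from the side camera at the end, so its height in the hold (about 25 mm) was assumed, not measured.
- **Other toys:** I did not measure their positions again, but the arm passed clear of them.

No check failed or disagreed.

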